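Tip the wafer carton into the labelling zone and butt it against the stop

ROBOT

A 7-joint arm with a two-finger parallel gripper is mounted at the origin on the work surface. World frame = base frame: x ahead of the robot, y to its left, z up, the work surface at z = 0. Lengths are in m, angles in rad, forces in N, time in s.
With the tool pointing down it reaches from about 0.425 to 0.925 m from the base axis. Payload 6.8 kg.
Tool frame: the origin (TCP) lies midway between the tips of the shut fingers; the grasp point (between the pads) lies 19 mm behind it; y points along the fingers, z is the direction in which the jaws open and shut, and the axes are right-handed (so a half turn about y gives the same grasp; the last joint's range is limited). The gripper opens to 85 mm and grips with 20 to 120 N. Pads are 22 mm wide; open, the fingers measure 114 mm over their backs; the gripper's body (76 mm by 85 mm) begins 54 mm behind the grasp point. The pads swing forward as they close: fully open they stand 13 mm farther back than shut.
Start: joints at [-1.406, 0.477, 0.022, 1.555, -0.011, 1.109, -0.083], TCP at [0.182, 0.65, 0.231] pointing down, gripper open.
Joint ranges: [-2.96, 2.96], [-0.34, 2.1], [-1.41, 1.46], [0.24, 2.44], [-1.37, 4.51], [0.17, 1.92], [-2.96, 2.96]. Speed limits (rad/s): [2.39, 2.39, 3.14, 3.14, 3.14, 3.14, 3.14].

INTERFACE

Orientations are given as a 3x3 rotation matrix whose columns are the frame's x, y, z axes.
In Python, from plant import robot, optics, ticket, nets gives the robot as it stands.
- The arm moves only by the shell command python3 -m jog 'ROWS' [FORCE]. ROWS is JSON, a list of rows, each an object of numbers: "tx", "ty", "tz": the shift along the world's x, y, z in m; "ax", "ay", "az": the turn, a rotation vector about the world's x, y, z in rad; "fingers": the finger opening in m, from 0 to 0.0854. A call has 1 to 8 rows; each row shifts and turns the commanded pose from where the row before left it; what a row does not reach is not made up. A row lasts 1/10 s, in which the tool goes at most 50 mm and 8.59 degrees, less where a joint would pass 70% of its speed; a pose out of reach is approached as far as the arm can. A call is refused whole if a number of a shift passes 0.05 or a number of a turn 0.15, either way. A call with a gripper value outside its range is refused whole. The fingers move at their own pace and stop on an object; FORCE is the grip in N (left out, the last holds). Time passes only in rows, so rows that do not move let the fingers close. It gives the time, the measured TCP pose, the force and the opening at its end, in the units of the state.
- robot.observe(): the state, without advancing time (a new reading comes with each control period).
- optics.capture(name): name is "side" or "top"; returns the picture (400x640x3 uint8, red, green, blue); there is no depth.
- optics.camera_params(name): a dict with "K" (3x3 intrinsics, pixels), "R" (3x3) and "t" (3): a world point X has camera coordinates R X + t. Camera axes: x right, y down, z forward; pixel columns grow to the right and rows downward; lengths in m; the calibration is good to about 2 mm. A picture is of the moment at which its call begins. camera_params takes no time and is no camera call.
- ticket.sign_off(): hands the job in, once; it reports no verdict.
Trained networks look in the newest picture that a camera, given by its name, has taken for a name from the list of things; names that differ only in an ending like _2 or _b are one class to them, and where a whole thing is asked for, a point or a joint stands for the part that bears it (a point fixed in the world has none). Each returns a list of dicts, best first, with "conf" (0 to 1); they miss things now and then, are a little off and sometimes report something else, mostly with a low value. They report only what shows in the picture. A call takes as long as a camera call.
- nets.search_frame(thing, camera): "xyz" ([x, y, z] in m, in world coordinates, good to about 4 mm: the middle of the surface that is visible of it).
- nets.mark_of(thing, camera): "xyz" ([x, y, z] in m, in world coordinates, good to about 4 mm: a listed point, or the origin of a listed thing).
The state is a dict: "clock": time; "joint_pos": joint angles; "qvel": joint speeds; "joint_efforts": joint torques, N m; "tool_pos": TCP position; "tool_rot": TCP orientation; "contact_force": force on the tool from outside, world axes, zero at the start; "torque": the same for the moment, N m; "opening": opening from 0.0 (shut) to 1.0 (fully open).
Only numpy, scipy, OpenCV 4.12 (cv2) and the standard library are available. Lean on these libraries where they do the work, as an engineer would, in place of code of your own. Each camera call takes 0.05 s, during which the arm holds its last target.

TASK

Push the standing red carton over so that it falls flat on its broad face inside the green-outlined zone of the white board and comes to lie there, still short of the grey stop. Then push the lying carton along the board until its end sits squarely against the stop at the outer end of the green zone, ready for its date label. Only push with the fingers: do not take the carton between them or lift it, and leave the other things on the table where they are.

Things in the scene. Friction and masses are not known exactly. Their poses are not given: they have to be found in the camera images.
- red_carton: Red card carton, cream band, 100 mm wide (x), 50 thick (y), 160 tall (z), 0.2-0.45 kg. Starts standing mid-board, broad faces (normal to y) towards the two zones within 5 degrees. Origin: centre of its underside, z towards its top. Pushed on a broad face 120-140 mm above the board it tips about the far bottom edge, hardly sliding; it falls past a 17 degree tilt (some 40 mm of push).
- red_carton_mid (a point): Centre of the red carton, 80 mm above its underside along its z. When the carton lies on a broad face on the board, this is 35 mm above the table; standing, 90 mm.
- board: White board fixed to the table, 190 mm (x) by 474 mm (y, long axis), top 10 mm above the table. Across each end (+y, -y) a grey stop lip, 12 mm thick, its top 30 mm above the table, its inner face 225 mm from the board's centre. Origin: centre of the underside, at table height. A push of 1 to 5 N slides the lying carton.
- green_zone: Green outline, pale green inside, painted on the board's top, 150 mm (x) by 212 mm (y, parallel to the board's y). Origin: its centre, 116 mm from the board's centre along the board's +y or -y (varies). It runs from 10 mm beside the board's centre to 222 mm, just short of that end's stop lip.
- orange_zone: Orange painted outline of the same size on the other half of the board: the wrong zone. Origin: its centre.
- blue_carton: Blue carton of the same size as the red one, standing on the table beyond the board; stays as it is. Origin: centre of its underside.
- syrup_bottle: Amber bottle with a red cap, 60 mm across, 190 mm tall, beyond the board; stays. Origin: centre of its underside.
- drink_can: Green can, 65 mm across, 115 mm tall, beyond the board; stays. Origin: centre of its underside.
- spread_jar: Brown jar with a white cap, 76 mm across, 95 mm tall, beyond the board; stays. Origin: centre of its underside.
- cup: White cup, 76 mm across, 85 mm tall, past the board's left end (+y); stays. Origin: centre of its underside.
- jam_jar: Dark red jar with a red cap, 62 mm across, 70 mm tall, past the board's right end (-y); stays. Origin: centre of its underside.

How it is judged:
By the outcome, as a careful person would: the job done as asked, in the order asked, and still so for the second after the job is handed in, with the robot touching nothing.
It also fails if it takes over 40 s, if anything falls off the work surface, if the arm or the gripper's body presses on something with over 40 N, if the wrist force passes 120 N, or if a joint passes its speed limit or range.

## Working session

There is one attempt and no reset: what is moved stays moved. The work goes in short steps, Python scripts to look and compute and a shell command to move; the robot and the scene stay as the last step left them, time stands still between calls to the robot, and variables do not carry over. Pictures are saved under pics/ and viewed, and the job is handed in when it is done.

```bash
mkdir -p pics; ls; python3 - <<'E'
from plant import robot, optics, ticket, nets
import cv2, numpy as np
np.set_printoptions(precision=3,suppress=True)
s=robot.observe()
print(s['clock'],s['tool_pos'],s['tool_rot'],s['opening'],s['contact_force'])
for c in ('side','top'):
    im=optics.capture(c); cv2.imwrite(f'pics/{c}0.png',im[:,:,::-1])
    p=optics.camera_params(c); print(c,-np.array(p['R']).T@np.array(p['t']))
    for n in ('red_carton','red_carton_mid','board','green_zone','orange_zone'):
        for r in nets.mark_of(n,c)[:2]: print(n,np.round(r['xyz'],3),round(r['conf'],2))
E
```

```text
pics
0.0 [0.182 0.649 0.23 ] [[ 0.963 -0.     0.269]
 [-0.269 -0.002  0.963]
 [ 0.    -1.    -0.002]] 0.999172939556584 [-0.088  0.593  0.314]
side [ 0.436 -0.578  0.805]
red_carton [ 0.518 -0.013  0.011] 0.97
red_carton_mid [ 0.519 -0.008  0.089] 0.68
green_zone [ 0.55  -0.126  0.01 ] 0.68
orange_zone [0.488 0.096 0.009] 0.73
top [0.486 0.017 1.049]
red_carton [ 0.52  -0.01   0.006] 0.74
red_carton [ 0.694  0.04  -0.001] 0.51
red_carton_mid [ 0.515 -0.011  0.091] 0.57
green_zone [ 0.551 -0.125  0.012] 0.79
orange_zone [0.487 0.097 0.009] 0.83
```

View pics/side0.png

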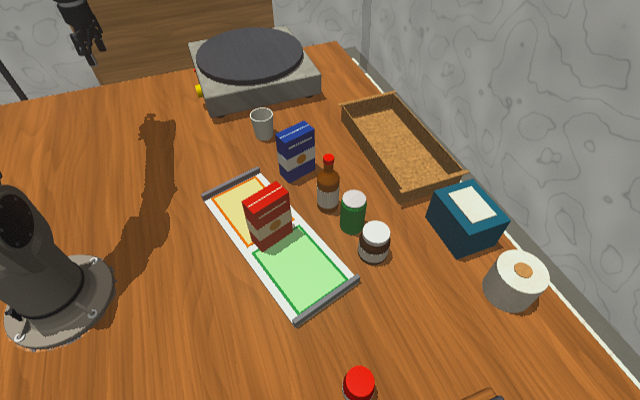

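View pics/top0.png

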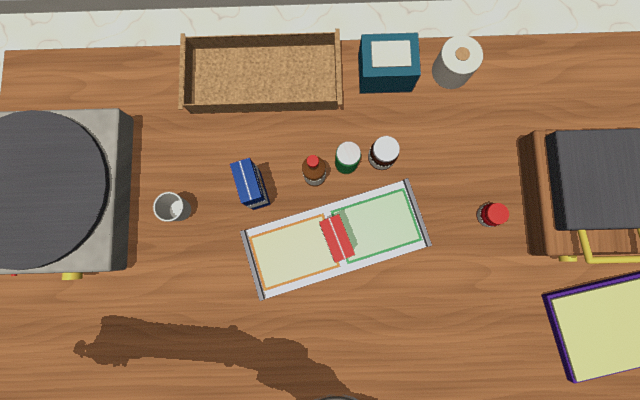

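The carton stands mid-board, at about (337,238) in the top view and (268,217) in the side view. The green zone is on the −y side, at about (378,226) in the top view. Next I'll get the angles from the pixels.

```bash
cat > h.py <<'E'
import cv2, numpy as np
from plant import robot, optics, ticket, nets
np.set_printoptions(precision=4,suppress=True)
def cam(c):
    p=optics.camera_params(c); return [np.array(p[k],float) for k in ('K','R','t')]
def ray(c,uv,z):
    K,R,t=cam(c); C=-R.T@t
    d=R.T@np.linalg.inv(K)@np.array([uv[0],uv[1],1.0]); return C+d*(z-C[2])/d[2]
def proj(c,X):
    K,R,t=cam(c); q=K@(R@np.array(X)+t); return q[:2]/q[2]
E
python3 - <<'E'
from h import *
im=cv2.imread('pics/top0.png'); hsv=cv2.cvtColor(im,cv2.COLOR_BGR2HSV)
g=cv2.inRange(hsv,(45,120,60),(80,255,220)); 
for nm,m,roi,z in (('green',g,(315,180,430,275),.01),('orange',cv2.inRange(hsv,(8,130,180),(22,255,255)),(240,205,345,300),.01),('red',cv2.inRange(hsv,(0,150,80),(6,255,255))|cv2.inRange(hsv,(174,150,80),(180,255,255)),(315,205,360,270),.17)):
    k=np.zeros_like(m);x0,y0,x1,y1=roi;k[y0:y1,x0:x1]=m[y0:y1,x0:x1]
    pts=cv2.findNonZero(k).reshape(-1,2); w=np.array([ray('top',p,z)[:2] for p in pts],np.float32)
    r=cv2.minAreaRect(w); print(nm,len(pts),r); print(cv2.boxPoints(r))
big=cv2.resize(im[170:310,230:440],None,fx=3.6,fy=3.6,interpolation=cv2.INTER_CUBIC); cv2.imwrite('pics/topz0.png',big)
E
```

```text
green 195 ((0.5497255325317383, -0.1221812516450882), (0.14558787643909454, 0.2068234086036682), 15.896201133728027)
[[ 0.4514 -0.0427]
 [ 0.508  -0.2416]
 [ 0.6481 -0.2017]
 [ 0.5914 -0.0028]]
orange 366 ((0.445623517036438, 0.09021320194005966), (0.22983255982398987, 0.209791898727417), 15.636737823486328)
[[ 0.3067  0.1603]
 [ 0.3632 -0.0418]
 [ 0.5846  0.0202]
 [ 0.528   0.2222]]
red 773 ((0.5132361650466919, -0.010551638901233673), (0.09792926907539368, 0.04857654869556427), 20.222379684448242)
[[ 0.4589 -0.0047]
 [ 0.4757 -0.0503]
 [ 0.5676 -0.0164]
 [ 0.5508  0.0292]]
```

View pics/topz0.png

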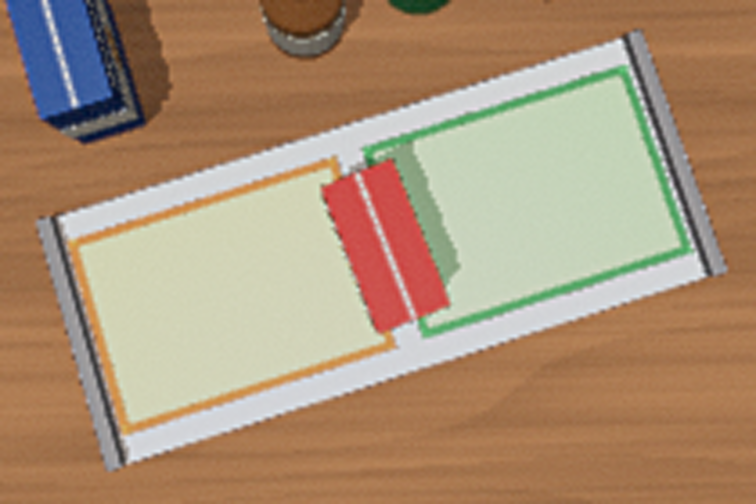

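Board yaw is about 15.9° and carton yaw about 20.2°. The push direction along the carton's normal is (0.345, −0.938). I'll start moving to a standoff behind the orange-side face, with the jaws parallel to that face and partly open.

```bash
python3 -m jog '[{"tx":0.022,"ty":-0.042,"az":-0.118,"fingers":0.05},{"tx":0.022,"ty":-0.042,"az":-0.118},{"tx":0.022,"ty":-0.042,"az":-0.118},{"tx":0.022,"ty":-0.042,"az":-0.118},{"tx":0.022,"ty":-0.042,"az":-0.118},{"tx":0.022,"ty":-0.042,"az":-0.118},{"tx":0.022,"ty":-0.042,"az":-0.118},{"tx":0.022,"ty":-0.042,"az":-0.118}]'
```

```text
invalid input
```

```bash
python3 -m jog '[{"tx":0.022,"ty":-0.042,"tz":0,"ax":0,"ay":0,"az":-0.118,"fingers":0.05},{"tx":0.022,"ty":-0.042,"tz":0,"ax":0,"ay":0,"az":-0.118,"fingers":0.05},{"tx":0.022,"ty":-0.042,"tz":0,"ax":0,"ay":0,"az":-0.118,"fingers":0.05},{"tx":0.022,"ty":-0.042,"tz":0,"ax":0,"ay":0,"az":-0.118,"fingers":0.05},{"tx":0.022,"ty":-0.042,"tz":0,"ax":0,"ay":0,"az":-0.118,"fingers":0.05},{"tx":0.022,"ty":-0.042,"tz":0,"ax":0,"ay":0,"az":-0.118,"fingers":0.05},{"tx":0.022,"ty":-0.042,"tz":0,"ax":0,"ay":0,"az":-0.118,"fingers":0.05},{"tx":0.022,"ty":-0.042,"tz":0,"ax":0,"ay":0,"az":-0.118,"fingers":0.05}]'
```

```text
clock: 1.4
tool_pos: [0.3586, 0.3124, 0.2317]
tool_rot: [[0.342, 0.0, 0.94], [-0.94, 0.001, 0.342], [-0.001, -1.0, 0.001]]
contact_force: [1.7, -0.4, -0.0]
opening: 0.584
```

```bash
python3 -m jog '[{"tx":0.0215,"ty":-0.041,"tz":0,"ax":0,"ay":0,"az":0,"fingers":0.05},{"tx":0.0215,"ty":-0.041,"tz":0,"ax":0,"ay":0,"az":0,"fingers":0.05},{"tx":0.0215,"ty":-0.041,"tz":0,"ax":0,"ay":0,"az":0,"fingers":0.05},{"tx":0.0215,"ty":-0.041,"tz":0,"ax":0,"ay":0,"az":0,"fingers":0.05},{"tx":0.0215,"ty":-0.041,"tz":-0.015,"ax":0,"ay":0,"az":0.01,"fingers":0.05},{"tx":0.0215,"ty":-0.037,"tz":-0.025,"ax":0,"ay":0,"az":0,"fingers":0.05},{"tx":0,"ty":0,"tz":-0.04,"ax":0,"ay":0,"az":0,"fingers":0.05},{"tx":0,"ty":0,"tz":-0.02,"ax":0,"ay":0,"az":0,"fingers":0.05}]'
python3 - <<'E'
from h import *
for c in ('side','top'):
    im=optics.capture(c)[:,:,::-1]; print(nets.mark_of('red_carton',c)[:1])
    r=(150,300,180,380) if c=='side' else (170,310,230,440)
    cv2.imwrite(f'pics/{c}1.png',cv2.resize(im[r[0]:r[1],r[2]:r[3]],None,fx=3.6,fy=3.6,interpolation=cv2.INTER_CUBIC))
s=robot.observe();print(s['tool_pos'],s['contact_force'],s['opening'])
E
```

```text
clock: 2.2
tool_pos: [0.4863, 0.0702, 0.1292]
tool_rot: [[0.353, -0.002, 0.936], [-0.936, -0.001, 0.353], [0.001, -1.0, -0.002]]
contact_force: [-0.5, 0.5, -0.5]
opening: 0.583
[{'xyz': [0.517, -0.0132, 0.011], 'conf': 0.8}]
[{'xyz': [0.518, -0.0113, 0.0104], 'conf': 0.89}]
[0.4871 0.0721 0.1318] [-0.6518 -0.085   0.7524] 0.5852514511917842
```

View pics/side1.png

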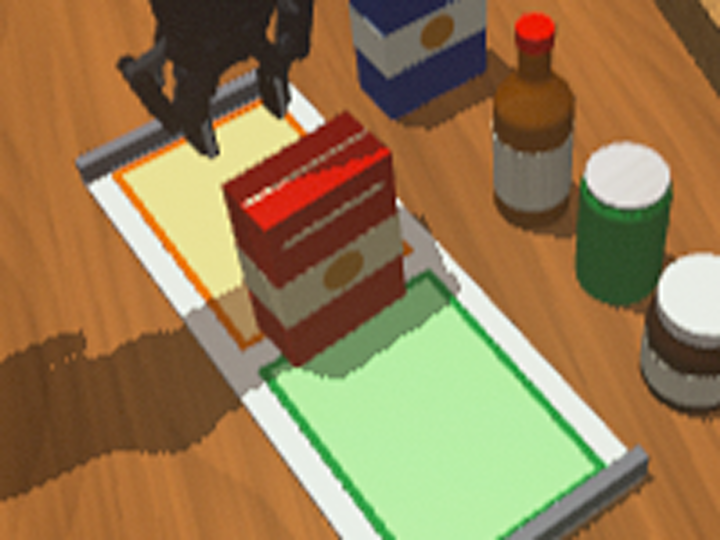

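View pics/top1.png

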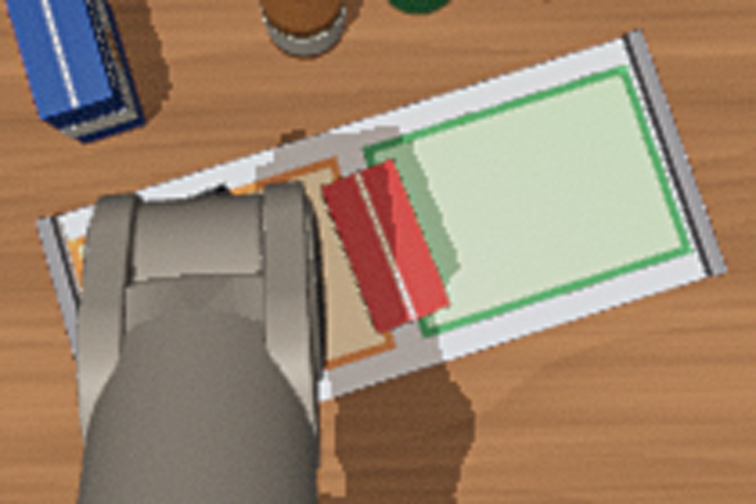

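The side view shows both fingers behind the carton's orange-side face, laterally centred with about 50 mm of gap. I'll approach and push slowly.

```bash
python3 -m jog '[{"tx":0.007,"ty":-0.0188,"tz":0,"ax":0,"ay":0,"az":0,"fingers":0.05},{"tx":0.007,"ty":-0.0188,"tz":0,"ax":0,"ay":0,"az":0,"fingers":0.05},{"tx":0.0028,"ty":-0.0075,"tz":0,"ax":0,"ay":0,"az":0,"fingers":0.05},{"tx":0.0028,"ty":-0.0075,"tz":0,"ax":0,"ay":0,"az":0,"fingers":0.05},{"tx":0.0028,"ty":-0.0075,"tz":0,"ax":0,"ay":0,"az":0,"fingers":0.05},{"tx":0.0028,"ty":-0.0075,"tz":0,"ax":0,"ay":0,"az":0,"fingers":0.05}]'
python3 - <<'E'
from h import *
c='side';im=optics.capture(c)[:,:,::-1]
r=(150,300,180,380)
cv2.imwrite(f'pics/{c}2.png',cv2.resize(im[r[0]:r[1],r[2]:r[3]],None,fx=3.6,fy=3.6,interpolation=cv2.INTER_CUBIC))
s=robot.observe();print(s['tool_pos'],s['contact_force'])
E
```

```text
clock: 3.0
tool_pos: [0.5124, 0.0047, 0.1316]
tool_rot: [[0.357, 0.0, 0.934], [-0.934, 0.001, 0.357], [-0.0, -1.0, 0.001]]
contact_force: [0.2, 0.1, 0.2]
opening: 0.581
[0.5127 0.0031 0.1317] [ 1.1712 -1.1098  1.0619]
```

View pics/side2.png

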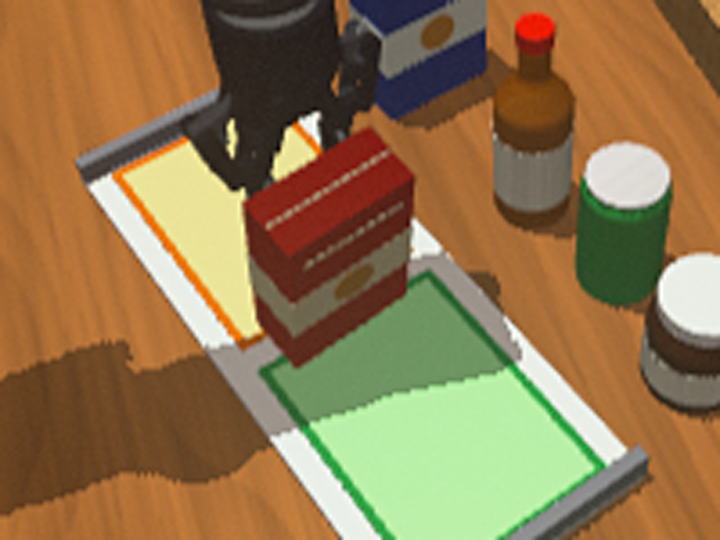

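The carton is tilting about its far bottom edge, which stays at (297,365) in the crop, so it isn't sliding. I'll keep pushing.

```bash
python3 -m jog '[{"tx":0.0028,"ty":-0.0075,"tz":0,"ax":0,"ay":0,"az":0,"fingers":0.05},{"tx":0.0028,"ty":-0.0075,"tz":0,"ax":0,"ay":0,"az":0,"fingers":0.05},{"tx":0.002,"ty":-0.005,"tz":0,"ax":0,"ay":0,"az":0,"fingers":0.05},{"tx":0.001,"ty":-0.002,"tz":0,"ax":0,"ay":0,"az":0,"fingers":0.05},{"tx":0,"ty":0,"tz":0,"ax":0,"ay":0,"az":0,"fingers":0.05}]'
python3 - <<'E'
from h import *
c='side';im=optics.capture(c)[:,:,::-1]
r=(150,300,180,380)
cv2.imwrite(f'pics/{c}3.png',cv2.resize(im[r[0]:r[1],r[2]:r[3]],None,fx=3.6,fy=3.6,interpolation=cv2.INTER_CUBIC))
s=robot.observe();print(s['tool_pos'],s['contact_force'])
E
```

```text
clock: 3.55
tool_pos: [0.5208, -0.018, 0.1312]
tool_rot: [[0.355, -0.0, 0.935], [-0.935, -0.0, 0.355], [0.0, -1.0, -0.0]]
contact_force: [0.0, 0.5, -0.2]
opening: 0.583
[ 0.5206 -0.0176  0.1312] [-1.3611 -0.3508 -0.784 ]
```

View pics/side3.png

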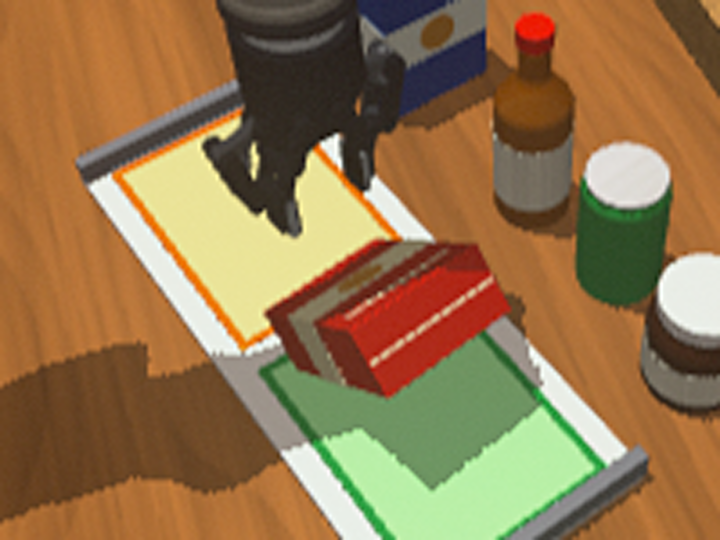

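It's falling, so I'll back the fingers away and let it settle.

```bash
python3 -m jog '[{"tx":-0.012,"ty":0.032,"tz":0,"ax":0,"ay":0,"az":0,"fingers":0.05},{"tx":-0.012,"ty":0.032,"tz":0,"ax":0,"ay":0,"az":0,"fingers":0.05},{"tx":0,"ty":0,"tz":0,"ax":0,"ay":0,"az":0,"fingers":0.05},{"tx":0,"ty":0,"tz":0,"ax":0,"ay":0,"az":0,"fingers":0.05},{"tx":0,"ty":0,"tz":0,"ax":0,"ay":0,"az":0,"fingers":0.05},{"tx":0,"ty":0,"tz":0,"ax":0,"ay":0,"az":0,"fingers":0.05},{"tx":0,"ty":0,"tz":0,"ax":0,"ay":0,"az":0,"fingers":0.05},{"tx":0,"ty":0,"tz":0,"ax":0,"ay":0,"az":0,"fingers":0.05}]'
python3 - <<'E'
from h import *
for c in ('side','top'):
    im=optics.capture(c)[:,:,::-1].copy(); cv2.imwrite(f'pics/{c}4f.png',im)
    for n in ('red_carton','red_carton_mid','green_zone'): print(c,n,[(np.round(q['xyz'],3),round(q['conf'],2)) for q in nets.mark_of(n,c)[:1]])
    r=(150,300,180,380) if c=='side' else (170,310,230,440)
    cv2.imwrite(f'pics/{c}4.png',cv2.resize(im[r[0]:r[1],r[2]:r[3]],None,fx=3.6,fy=3.6,interpolation=cv2.INTER_CUBIC))
    if c=='top':
        hsv=cv2.cvtColor(im,cv2.COLOR_BGR2HSV)
        m=cv2.inRange(hsv,(0,150,80),(6,255,255))|cv2.inRange(hsv,(174,150,80),(180,255,255))
        k=np.zeros_like(m);k[175:300,300:450]=m[175:300,300:450]
        w=np.array([ray('top',p,.06)[:2] for p in cv2.findNonZero(k).reshape(-1,2)],np.float32)
        rr=cv2.minAreaRect(w);print(rr);print(cv2.boxPoints(rr))
E
```

```text
clock: 4.4
tool_pos: [0.4968, 0.0458, 0.1313]
tool_rot: [[0.355, 0.0, 0.935], [-0.935, -0.0, 0.355], [0.0, -1.0, 0.0]]
contact_force: [0.0, 0.9, 0.2]
opening: 0.585
side red_carton [(array([ 0.524, -0.037,  0.038]), 0.79)]
side red_carton_mid [(array([ 0.551, -0.109,  0.032]), 0.74)]
side green_zone []
top red_carton [(array([ 0.528, -0.034,  0.033]), 0.7)]
top red_carton_mid [(array([ 0.554, -0.11 ,  0.035]), 0.89)]
top green_zone []
((0.5493216514587402, -0.10903455317020416), (0.09745410829782486, 0.1588539034128189), 20.261159896850586)
[[ 0.4761 -0.0514]
 [ 0.5311 -0.2004]
 [ 0.6225 -0.1667]
 [ 0.5675 -0.0176]]
```

View pics/side4.png

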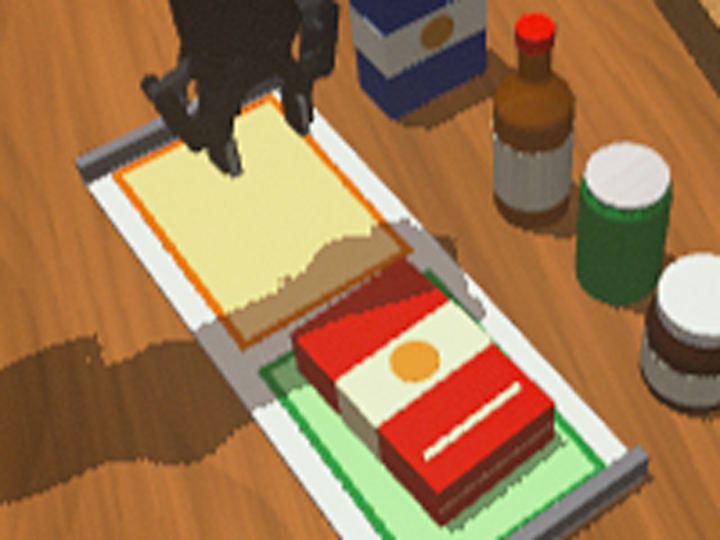

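View pics/top4.png

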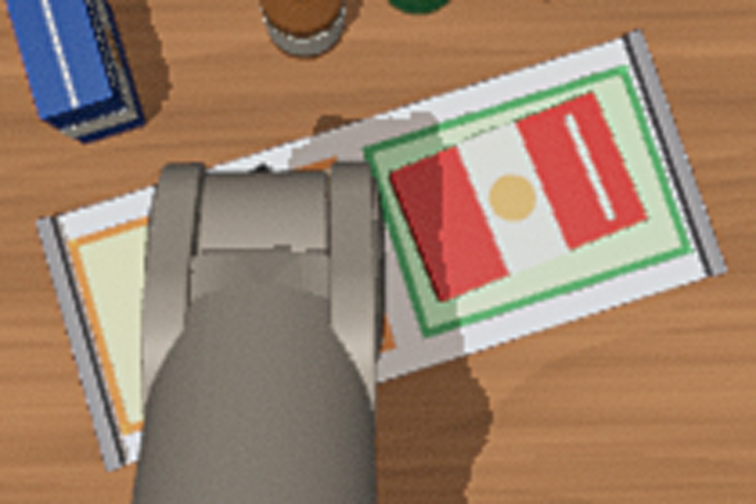

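The top view shows the carton flat on its broad face, wholly inside the green outline. Its centre is at about (0.551, −0.110) with yaw 20.3°, and it is roughly 38 mm short of the stop. I'll turn the jaws to the board's 15.9° and go low behind its end.

```bash
python3 -m jog '[{"tx":0.003,"ty":0.001,"tz":-0.035,"ax":0,"ay":0,"az":-0.045,"fingers":0.05},{"tx":0.003,"ty":0.001,"tz":-0.035,"ax":0,"ay":0,"az":-0.04,"fingers":0.05},{"tx":0,"ty":0,"tz":-0.034,"ax":0,"ay":0,"az":0,"fingers":0.05},{"tx":0,"ty":0,"tz":0,"ax":0,"ay":0,"az":0,"fingers":0.05},{"tx":0.0069,"ty":-0.024,"tz":0,"ax":0,"ay":0,"az":0,"fingers":0.05},{"tx":0.0069,"ty":-0.024,"tz":0,"ax":0,"ay":0,"az":0,"fingers":0.05},{"tx":0,"ty":0,"tz":0,"ax":0,"ay":0,"az":0,"fingers":0.05}]'
python3 - <<'E'
from h import *
c='side';im=optics.capture(c)[:,:,::-1]
r=(150,300,180,380)
cv2.imwrite(f'pics/{c}5.png',cv2.resize(im[r[0]:r[1],r[2]:r[3]],None,fx=3.6,fy=3.6,interpolation=cv2.INTER_CUBIC))
s=robot.observe();t=s['tool_pos']-np.array([.518,-.012,0]);print(s['tool_pos'],s['contact_force'],'along',t@[.274,-.9617,0],'lat',t@[.9617,.274,0])
E
```

```text
clock: 5.5
tool_pos: [0.5181, -0.0035, 0.0292]
tool_rot: [[0.271, 0.003, 0.963], [-0.963, -0.002, 0.271], [0.003, -1.0, 0.002]]
contact_force: [-0.1, -0.4, -0.2]
opening: 0.585
[ 0.5176 -0.0014  0.029 ] [-0.3526  0.1989  0.7099] along -0.010302014986125018 lat 0.0025432291092664337
```

View pics/side5.png

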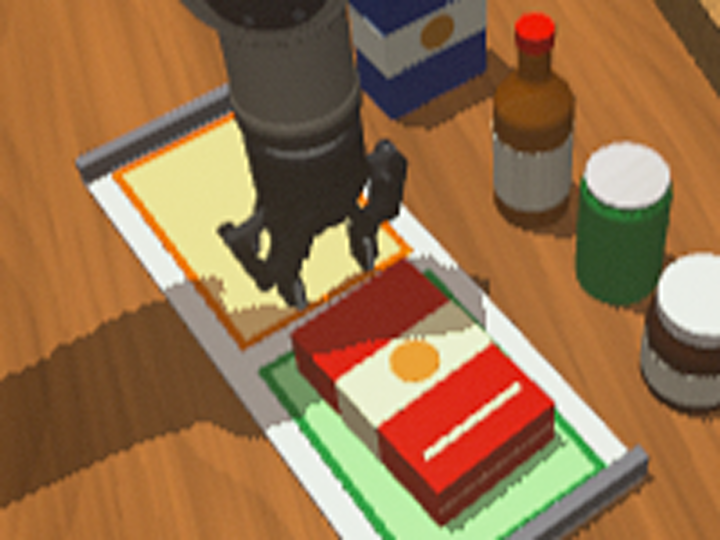

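Both fingers are level behind the carton's end, at (295,300) and (368,265) in the crop, with no contact yet. I'll push gently.

```bash
python3 -m jog '[{"tx":0.0027,"ty":-0.0096,"tz":0,"ax":0,"ay":0,"az":0,"fingers":0.05},{"tx":0.0022,"ty":-0.0077,"tz":0,"ax":0,"ay":0,"az":0,"fingers":0.05},{"tx":0.0014,"ty":-0.0048,"tz":0,"ax":0,"ay":0,"az":0,"fingers":0.05},{"tx":0.0014,"ty":-0.0048,"tz":0,"ax":0,"ay":0,"az":0,"fingers":0.05},{"tx":0.0014,"ty":-0.0048,"tz":0,"ax":0,"ay":0,"az":0,"fingers":0.05},{"tx":0.0014,"ty":-0.0048,"tz":0,"ax":0,"ay":0,"az":0,"fingers":0.05},{"tx":0.0014,"ty":-0.0048,"tz":0,"ax":0,"ay":0,"az":0,"fingers":0.05},{"tx":0.0014,"ty":-0.0048,"tz":0,"ax":0,"ay":0,"az":0,"fingers":0.05}]'
cat > look.py <<'E'
from h import *
import sys
n=sys.argv[1]
for c in ('side','top'):
    im=optics.capture(c)[:,:,::-1].copy()
    r=(190,330,220,420) if c=='side' else (170,310,230,440)
    cv2.imwrite(f'pics/{c}{n}.png',cv2.resize(im[r[0]:r[1],r[2]:r[3]],None,fx=3.6,fy=3.6,interpolation=cv2.INTER_CUBIC))
    print(c,[(np.round(q['xyz'],3),round(q['conf'],2)) for q in nets.mark_of('red_carton_mid',c)[:1]])
    if c=='top':
        hsv=cv2.cvtColor(im,cv2.COLOR_BGR2HSV)
        m=cv2.inRange(hsv,(0,150,80),(6,255,255))|cv2.inRange(hsv,(174,150,80),(180,255,255))
        k=np.zeros_like(m);k[175:300,300:450]=m[175:300,300:450]
        w=np.array([ray('top',p,.06)[:2] for p in cv2.findNonZero(k).reshape(-1,2)],np.float32)
        rr=cv2.minAreaRect(w);print(rr)
s=robot.observe();t=s['tool_pos']-np.array([.518,-.012,0]);print(s['clock'],s['tool_pos'],s['contact_force'],'along',t@[.274,-.9617,0],'lat',t@[.9617,.274,0])
E
python3 look.py 6
```

```text
clock: 6.35
tool_pos: [0.53, -0.0457, 0.0273]
tool_rot: [[0.276, 0.0, 0.961], [-0.961, 0.0, 0.276], [-0.0, -1.0, 0.0]]
contact_force: [-1.1, 3.9, 1.9]
opening: 0.583
side [(array([ 0.55 , -0.13 ,  0.035]), 0.66)]
top [(array([ 0.553, -0.134,  0.035]), 0.95)]
((0.5638349056243896, -0.18056246638298035), (0.09722233563661575, 0.060153935104608536), 15.93341064453125)
6.55 [ 0.5293 -0.0467  0.0271] [-0.0547  0.0559 -0.1511] along 0.03648186249240119 lat 0.001382450451858019
```

View pics/side6.png

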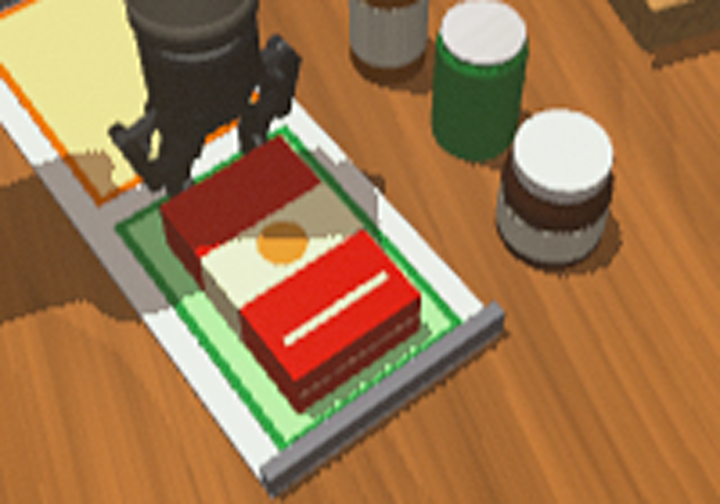

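View pics/top6.png

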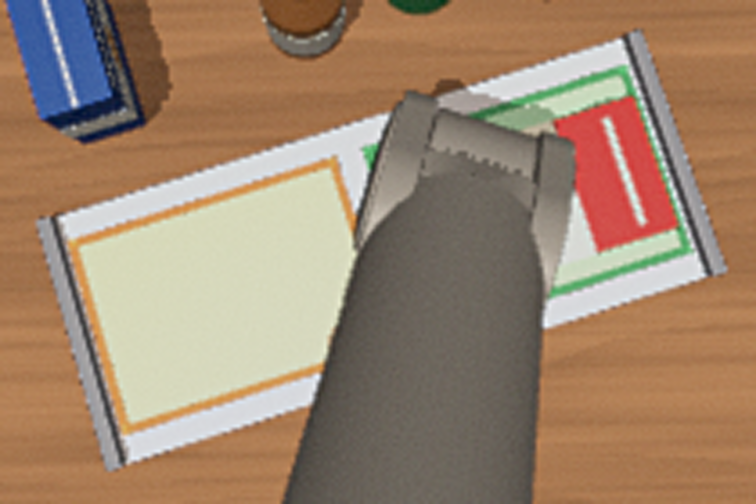

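The carton has squared up to the board (15.9°) and sits on the board's centreline with about 18 mm left. I'll continue to the stop and watch the force.

```bash
python3 -m jog '[{"tx":0.0014,"ty":-0.0048,"tz":0,"ax":0,"ay":0,"az":0,"fingers":0.05},{"tx":0.0014,"ty":-0.0048,"tz":0,"ax":0,"ay":0,"az":0,"fingers":0.05},{"tx":0.0008,"ty":-0.0029,"tz":0,"ax":0,"ay":0,"az":0,"fingers":0.05},{"tx":0,"ty":0,"tz":0,"ax":0,"ay":0,"az":0,"fingers":0.05}]'; python3 -m jog '[{"tx":0.0006,"ty":-0.0019,"tz":0,"ax":0,"ay":0,"az":0,"fingers":0.05},{"tx":0.0006,"ty":-0.0019,"tz":0,"ax":0,"ay":0,"az":0,"fingers":0.05}]';  python3 -m jog '[{"tx":0.0003,"ty":-0.001,"tz":0,"ax":0,"ay":0,"az":0,"fingers":0.05}]'; python3 look.py 7
```

```text
clock: 6.95
tool_pos: [0.5335, -0.0592, 0.0273]
tool_rot: [[0.274, 0.0, 0.962], [-0.962, -0.001, 0.274], [0.001, -1.0, 0.0]]
contact_force: [0.0, -0.5, -0.3]
opening: 0.588
clock: 7.15
tool_pos: [0.5345, -0.0616, 0.0273]
tool_rot: [[0.276, -0.0, 0.961], [-0.961, 0.001, 0.276], [-0.001, -1.0, -0.0]]
contact_force: [-0.4, 2.0, 0.6]
opening: 0.584
clock: 7.25
tool_pos: [0.5349, -0.0629, 0.0273]
tool_rot: [[0.276, 0.0, 0.961], [-0.961, 0.0, 0.276], [-0.0, -1.0, 0.0]]
contact_force: [-0.0, 1.6, 0.1]
opening: 0.585
side [(array([ 0.557, -0.148,  0.033]), 0.61)]
top [(array([ 0.56 , -0.151,  0.039]), 0.56)]
((0.5686841607093811, -0.1969296783208847), (0.09884244203567505, 0.05931810662150383), 16.109830856323242)
7.45 [ 0.535  -0.0631  0.0273] [0.0211 1.1218 0.0784] along 0.053818740993549136 lat 0.002302679986589326
```

View pics/side7.png

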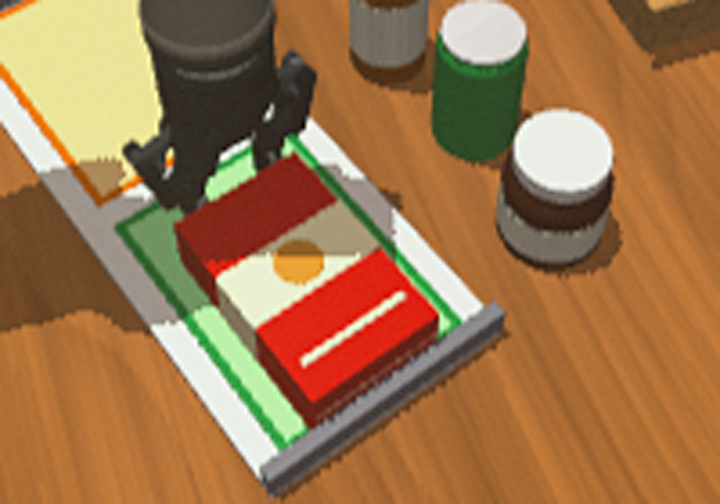

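View pics/top7.png

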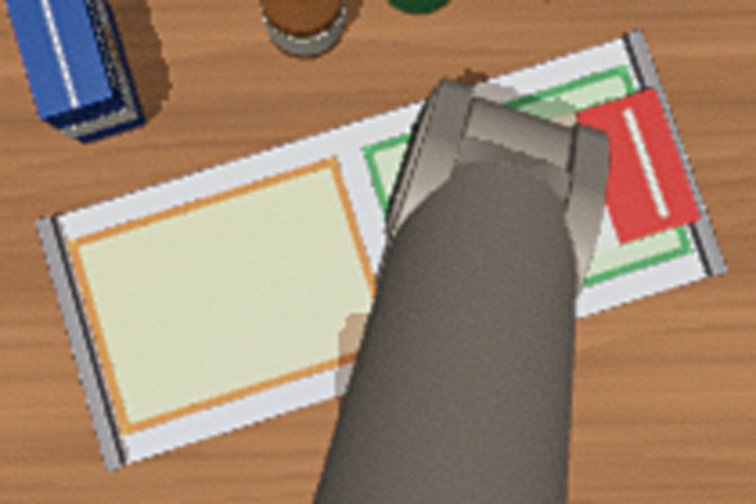

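The carton is very near the lip and still sliding at about 1.6 N. I'll take 1 mm steps until the force rises.

```bash
python3 -m jog '[{"tx":0.0003,"ty":-0.001,"tz":0,"ax":0,"ay":0,"az":0,"fingers":0.05}]' | grep -E "force|pos"; python3 -m jog '[{"tx":0.0003,"ty":-0.001,"tz":0,"ax":0,"ay":0,"az":0,"fingers":0.05}]'| grep -E "force|pos"; python3 -m jog '[{"tx":0.0003,"ty":-0.001,"tz":0,"ax":0,"ay":0,"az":0,"fingers":0.05}]'| grep -E "force|pos"; python3 -m jog '[{"tx":0.0003,"ty":-0.001,"tz":0,"ax":0,"ay":0,"az":0,"fingers":0.05}]'| grep -E "force|pos"
```

```text
tool_pos: [0.5351, -0.0635, 0.0273]
contact_force: [-0.9, 2.6, 1.1]
tool_pos: [0.5352, -0.064, 0.0273]
contact_force: [-2.4, 5.9, 5.2]
tool_pos: [0.5352, -0.064, 0.0273]
contact_force: [-3.4, 9.5, 6.2]
tool_pos: [0.5352, -0.064, 0.0273]
contact_force: [-4.3, 10.6, 7.2]
```

The TCP has stalled and the force has climbed to about 11 N, so the carton is against the stop. I'll hold briefly, then back off straight and rise clear.

```bash
python3 -m jog '[{"tx":0.0003,"ty":-0.001,"tz":0,"ax":0,"ay":0,"az":0,"fingers":0.05},{"tx":0,"ty":0,"tz":0,"ax":0,"ay":0,"az":0,"fingers":0.05},{"tx":0,"ty":0,"tz":0,"ax":0,"ay":0,"az":0,"fingers":0.05}]'
python3 -m jog '[{"tx":-0.0014,"ty":0.0048,"tz":0,"ax":0,"ay":0,"az":0,"fingers":0.05},{"tx":-0.0055,"ty":0.0192,"tz":0,"ax":0,"ay":0,"az":0,"fingers":0.05},{"tx":-0.011,"ty":0.038,"tz":0,"ax":0,"ay":0,"az":0,"fingers":0.05},{"tx":-0.011,"ty":0.038,"tz":0.02,"ax":0,"ay":0,"az":0,"fingers":0.05},{"tx":-0.01,"ty":0.03,"tz":0.035,"ax":0,"ay":0,"az":0,"fingers":0.05},{"tx":-0.01,"ty":0.03,"tz":0.035,"ax":0,"ay":0,"az":0,"fingers":0.05},{"tx":-0.01,"ty":0.03,"tz":0.03,"ax":0,"ay":0,"az":0,"fingers":0.05},{"tx":-0.01,"ty":0.03,"tz":0.03,"ax":0,"ay":0,"az":0,"fingers":0.05}]'
python3 look.py 8
```

```text
clock: 8.15
tool_pos: [0.5351, -0.064, 0.0273]
tool_rot: [[0.277, -0.003, 0.961], [-0.961, 0.005, 0.277], [-0.006, -1.0, -0.002]]
contact_force: [-3.9, 11.3, 8.1]
opening: 0.587
clock: 8.95
tool_pos: [0.4674, 0.1526, 0.1787]
tool_rot: [[0.275, 0.001, 0.962], [-0.962, -0.0, 0.275], [0.001, -1.0, 0.001]]
contact_force: [1.6, -0.2, 0.1]
opening: 0.587
side [(array([ 0.557, -0.148,  0.035]), 0.61)]
top [(array([ 0.559, -0.153,  0.037]), 0.66)]
((0.5547509789466858, -0.14868372678756714), (0.09884239733219147, 0.1611446738243103), 16.108911514282227)
9.15 [0.4679 0.1525 0.1778] [ 0.4645  0.4524 -0.6111] along -0.1719422239948042 lat -0.0031295202484544035
```

View pics/side8.png

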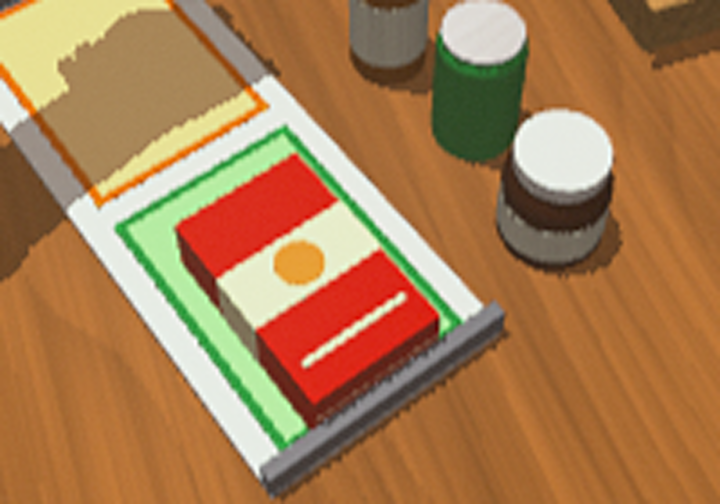

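View pics/top8.png

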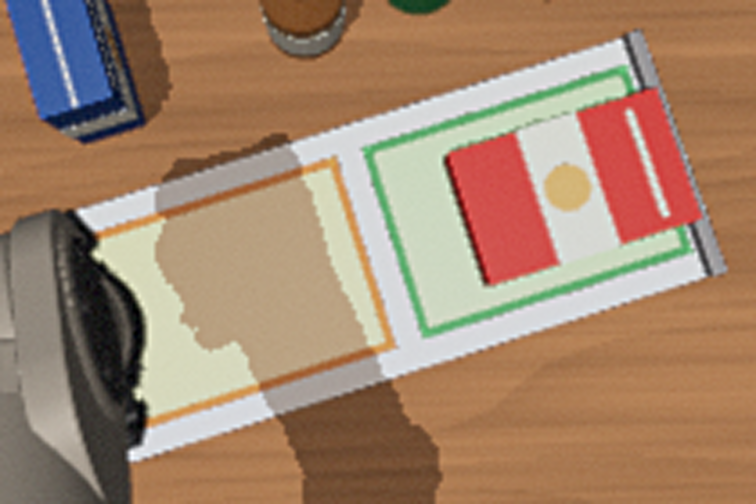

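Both views show the carton flush along the lip, lying flat, with yaw 16.1° against the board's 15.9° and nothing touching it. I'll hand it in.

```bash
python3 -c "
from plant import ticket; print(ticket.sign_off())"
```

```text
the job is handed in; nothing more can be done
None
```

The carton now lies flat in the green zone with its end against the grey stop, and the job was handed in at about 9.2 s on the clock. I only pushed it with the half-open fingers and never gripped or lifted it.

- **Tipping:** I pushed the orange-side broad face at about 120 mm above the board. The carton fell flat, wholly inside the green outline and about 38 mm short of the stop, and came to rest before I touched it again.
- **Sliding:** I pushed its end along the board with the jaws square to the board, which turned it from 20.3° to the board's angle. At the stop the tool stalled and the push force rose from about 2 N to about 11 N. Then I backed off and rose clear.
- **Last checks:**
  - The carton's yaw is 16.1° against the board's 15.9°.
  - Its far end is about 224 mm from the board's centre. The stop is at 225 mm, so this agrees within measuring error.
  - No gap shows in either view, and the gripper is well clear.
  - I made no measured check of the other things on the table. Those in the last close-ups look unmoved, and the cup and jam jar were outside those crops.
- **Small disagreements:**
  - The network and colour-outline estimates of the carton's centre differed by 3–5 mm.
  - My first move command was refused as invalid input and nothing moved. I resent it with every field filled in.

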